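# Check the washed chopping board with the moisture meter

## Task

Check whether the washed chopping board is dry: lift the orange moisture meter out of its grey dock and hold it square on to the sloping board, with its steel tip inside the blue ring and pressed lightly, until the sprung tip has gone about half of its way in. Finish while holding the meter still like that, and do not press hard or disturb the other things on the worktop.

Things in the scene. Friction and masses are not known exactly. Their poses are not given: they have to be found in the camera images.
- meter: Loose pen moisture meter, 0.12 kg, upright in the dock, tip down. Origin: foot of its black nose, on the axis; z up the pen. Nose z 0-30 mm (24 mm in x, 18 in y); black collar 30-36 mm (42 x 36), rests on the dock rim; orange grip 36-105 mm (30 in x, 22 in y): grasp it across y at about z 75 mm. Display on the -x face; it may face any way in use.
- meter_tip (a point): End of the meter's domed steel tip (radius 5.5 mm), on the pen's axis. With the tip fully out it lies 16 mm below the meter's origin (z = -16 mm in the meter's frame); it moves along the pen's z as it is pushed in.
- plunger (a joint): How far the sprung tip is pushed into the meter, in m: 0 fully out, 0.012 at the stop. The spring gives 1 N at the start of travel and 0.5 N more for every mm (4 N half way in, 7 N at the stop).
- dock: Fixed grey dock, 64 mm in x, 56 in y (rubber foot 78 x 70), rim 58 mm above the worktop. Origin under its centre, z up. Pocket 30 mm in x, 24 in y, 52 deep, open at the top. The seated meter has the dock's yaw and its origin 28 mm above the dock's; to come clear it must rise straight up at least 50 mm.
- drying_stand: Fixed steel wire stand that carries the board. Origin on the worktop under the middle of the board; z up; -x is its low front side.
- chop_board: Wooden chopping board, fixed on the stand, 200 mm (its x, up the slope) x 300 mm (its y, level) x 22 mm thick (its z, square to the face). It slopes 20 degrees, low side towards the stand's -x. Origin at the centre of its underside.
- ring_spot: Blue painted ring on the board's upper face, 30 mm across inside, 37 mm outside, with a small dot in the centre. Origin at the ring's centre on the face; z points square out of the board's face, y runs level along the board, x up the slope.
- marmalade: amber jam jar with black lid, 69x69x114 mm, bystander; origin at the centre of its underside
- jam_dark: dark red jam jar with black lid, 55x55x72 mm, bystander; origin at the centre of its underside
- pepper_mill: turned wooden pepper mill by the right-hand wall, 58x58x146 mm, bystander; origin at the centre of its underside
- lemon: yellow lemon, 72x57x58 mm, bystander; origin at the centre of its underside
- garlic: garlic bulb, 48x50x51 mm, bystander; origin at the centre of its underside
- kitchen_timer: round red and cream kitchen timer, 63x63x41 mm, bystander; origin at the centre of its underside
There are look-alikes about, which are no part of the job. Leave any green look-alike of the dock alone. Leave any yellow look-alike of the meter alone.

How it is judged (in metres and radians):
On the way:
1. the meter is lifted clear of its dock in the gripper, touching neither dock nor board (z of meter in the frame of dock above 0.078 m and contact force between the fingers and meter above 1 N and contact force between meter and dock below 0.1 N and contact force between meter and chop_board below 0.1 N), for 0.2 s.
At the end, for the whole second after the job is handed in: The gripper holds the meter at rest, clear of the dock: tip on the board within 14.5 mm of the ring centre (inside the ring), pen within 0.12 rad (7 degrees) of square to the board, sprung tip 3 to 9 mm of its 12 mm in (nose off the board), pressing on the board with 1 to 8 N (distance between meter_tip and ring_spot below 0.0145 m and angle between the z axis of meter and the z axis of ring_spot, either way round below 0.12 rad and value of joint plunger between 0.003 and 0.009 m and contact force between meter and chop_board between 1 and 8 N and contact force between the fingers and meter above 1 N and contact force between meter and dock below 0.1 N and z of meter in the frame of ring_spot above 0.005 m and linear speed of meter below 0.01 m/s and angular speed of meter below 0.1 rad/s); the arm keeps its last pose, push and grip.
It fails at once if the meter is pressed on the board with more than 15 N (contact force between meter and chop_board above 15 N).
It fails at once if a bystander is moved by more than 30 mm (distance of any of marmalade, jam_dark, pepper_mill, lemon, garlic, kitchen_timer from where it was at the start of the episode above 0.03 m).
It also fails if it takes over 32 s, if anything falls off the work surface, if the arm or the gripper's body presses on something with over 40 N, if the wrist force passes 120 N, or if a joint passes its speed limit or range.

## Robot

A 6-joint arm with a two-finger parallel gripper is mounted at the origin on a cart in front of the work surface, level with it; the furniture and walls round the work are solid. World frame = base frame: x ahead of the robot, y to its left, z up, the work surface at z = 0. Lengths are in mm, angles in rad, forces in N, time in s.
With the tool pointing down it reaches from about 275 to 750 mm from the base axis. Payload 10.2 kg.
Tool frame: the origin (TCP) lies at the very end of the fingers, on their centre line; the grasp point (between the pads) lies 19 mm behind it; z points along the fingers, y is the line along which they close (so a half turn about z gives the same grasp; the last joint's range is limited). The gripper opens to 85 mm and grips with 20 to 120 N. Pads are 22 mm wide; open, the fingers measure 114 mm over their backs; the gripper's body (76 mm by 85 mm) begins 54 mm behind the grasp point. The pads swing forward as they close: fully open they stand 13 mm farther back than shut.
Start: joints at [0.964, 0.313, 1.498, -0, 1.331, -0.223], TCP at [196.597, 486.807, 231.294] pointing down, gripper open.
Joint ranges: [-2.94, 2.94], [-0.97, 2.17], [0.19, 2.56], [-1.23, 4.37], [0.02, 3.11], [-2.88, 2.88]. Speed limits (rad/s): [2.39, 2.39, 3.01, 3.14, 3.14, 3.14].

## Interface

Orientations are given as a unit quaternion [w, x, y, z].
In Python, from rig import * gives the robot as it stands. The module is installed in compiled form; this text tells all that it offers.
- The arm moves only by the shell command python3 -m crank 'ROWS' [FORCE]. ROWS is JSON, a list that holds one entry, the list of rows, each a list of 7 numbers: the shift along the tool's x, y, z in units of 25 mm (1.0 is 25 mm), then the turn, a rotation vector about the tool's x, y, z in units of 8 degrees (1.0 is 8 degrees), then the finger opening in mm, from 0 to 85.4. A call has exactly 8 rows; each row shifts and turns the commanded pose from where the row before left it, along the tool's axes as they then stand; what a row does not reach is not made up. A row lasts 1/10 s, in which the tool goes at most 50 mm and 8.59 degrees, less where a joint would pass 70% of its speed; a pose out of reach is approached as far as the arm can. A call is refused whole if a number of a shift passes 1 or a number of a turn 1, either way. A call with a gripper value outside its range is refused whole. The fingers move at their own pace and stop on an object; FORCE is the grip in N (left out, the last holds). Time passes only in rows, so rows that do not move let the fingers close, or fill a call up. It gives the time, the measured TCP pose, the force, the opening and the grip force at its end, in the units of the state.
- sense(): the state, without advancing time (a new reading comes with each control period).
- capture(name): name is "scene" or "side" or "wrist"; returns the picture (480x640x3 uint8, blue, green, red); there is no depth.
- camera_model(name): a dict with "fx", "fy", "cx", "cy" (pixels), "world_from_camera" (4x4, takes a point from camera to world coordinates); the wrist camera has in their place "T_tool_cam" (4x4, takes a point from camera to tool coordinates, whose origin is the TCP and whose axes are the flange's). Camera axes: x right, y up, looking along -z (the intrinsics and any distortion apply to the point x, -y, -z); pixel columns grow to the right and rows downward; lengths in mm; the calibration is good to about 2 mm. A picture is of the moment at which its call begins: read the wrist's pose just before it. camera_model takes no time and is no camera call.
- finish_job(): hands the job in; it is judged then, once.
The state is a dict: "time_s": time; "joints": joint angles; "dq": joint speeds; "tau": joint torques, N m; "eef_pos": TCP position; "ee_rot": TCP orientation; "force": force on the tool from outside, world axes, zero at the start; "wrist_torque": the same for the moment, N m; "grip_width": opening from 0.0 (shut) to 1.0 (fully open); "grip_force": force on a finger pad.
Only numpy, scipy, OpenCV 4.12 (cv2) and the standard library are available. Lean on these libraries where they do the work, as an engineer would, in place of code of your own. Each camera call takes 0.05 s, during which the arm holds its last target. There are 200 camera calls.

## Working session

There is one attempt and no reset: what is moved stays moved. The work goes in short steps, Python scripts to look and compute and a shell command to move; the robot and the scene stay as the last step left them, time stands still between calls to the robot, and variables do not carry over. Pictures are saved under pics/ and viewed, at most 10 in all, crops included, and the job is handed in when it is done.

```bash
mkdir -p pics; python3 - <<'E'
from rig import *
import cv2,json
s=sense(); print({k:s[k] for k in('time_s','eef_pos','ee_rot','force','grip_width')})
for n in("scene","side","wrist"):
    cv2.imwrite(f"pics/{n}0.png",capture(n)); m=camera_model(n); print(n,m)
E
```

```text
{'time_s': 0.0, 'eef_pos': array([196.46472079, 486.58414078, 230.7402288 ]), 'ee_rot': array([-2.51981380e-04,  1.90740975e-01,  9.81640200e-01, -5.78051619e-04]), 'force': array([ 0.22088383, -0.17847965, -0.19714578]), 'grip_width': 1.000691597674161}
scene {'fx': 438.01732300306986, 'fy': 438.01732300306986, 'cx': 326.6739266178812, 'cy': 243.91658615254795, 'world_from_camera': array([[ 4.46811262e-01,  4.87667643e-01, -7.50026643e-01,
        -8.79695269e+01],
       [-8.94581575e-01,  2.34983730e-01, -3.80140044e-01,
        -3.83271696e+02],
       [-9.13794079e-03,  8.40810868e-01,  5.41251865e-01,
         5.61462114e+02],
       [ 0.00000000e+00,  0.00000000e+00,  0.00000000e+00,
         1.00000000e+00]])}
side {'fx': 543.7496125853116, 'fy': 543.7496125853116, 'cx': 320.26892466890274, 'cy': 238.024245156356, 'world_from_camera': array([[-9.44632912e-01, -1.64085133e-01,  2.84156174e-01,
         9.49383840e+02],
       [ 3.27544432e-01, -4.19863910e-01,  8.46421256e-01,
         1.02506208e+03],
       [-1.95782222e-02,  8.92631148e-01,  4.50362439e-01,
         6.30755138e+02],
       [ 0.00000000e+00,  0.00000000e+00,  0.00000000e+00,
         1.00000000e+00]])}
wrist {'fx': 381.754652641069, 'fy': 381.754652641069, 'cx': 318.6405473508016, 'cy': 236.93171579459502, 'T_tool_cam': array([[ 1.96992862e-05,  9.49700565e-01,  3.13159444e-01,
         8.03936145e+01],
       [ 9.99999920e-01, -1.43960611e-04,  3.73676065e-04,
         5.53383390e-02],
       [ 3.99962995e-04,  3.13159411e-01, -9.49700491e-01,
        -1.43115461e+02],
       [ 0.00000000e+00,  0.00000000e+00,  0.00000000e+00,
         1.00000000e+00]])}
```

View pics/scene0.png

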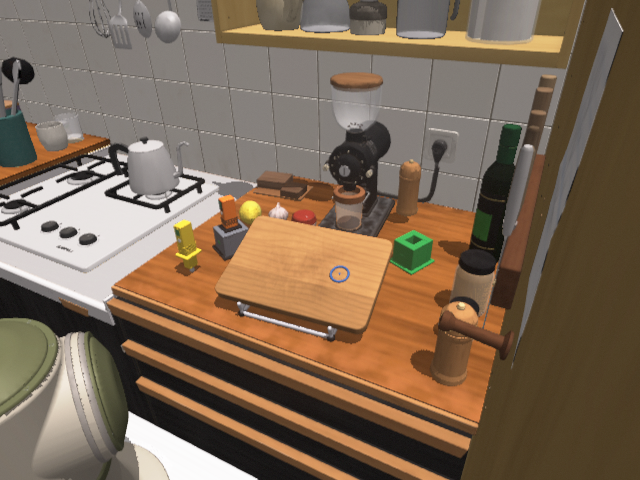

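View pics/side0.png

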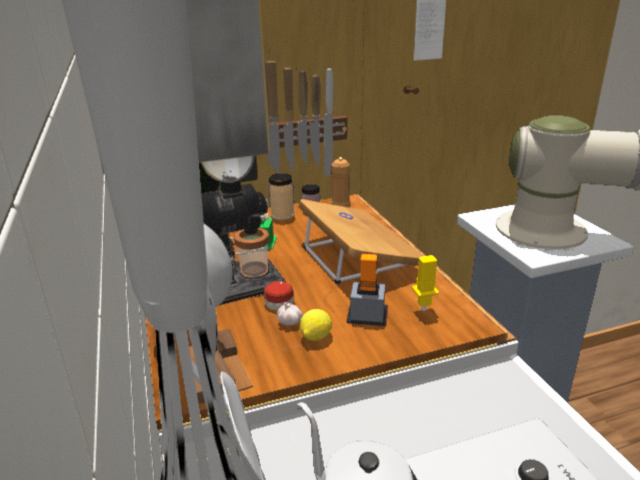

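Scene view: orange meter at (229,210) in the grey dock at (231,238), ring at (340,274). The yellow decoy is to the left and the green decoy to the right. Side view: meter at (369,270), dock at (367,303), ring at (346,215).

```bash
cat > h.py <<'E'
import cv2,numpy as np
from rig import *
from scipy.spatial.transform import Rotation as R
def pose(s): 
    q=s['ee_rot']; T=np.eye(4); T[:3,:3]=R.from_quat([q[1],q[2],q[3],q[0]]).as_matrix(); T[:3,3]=s['eef_pos']; return T
def ray(n,uv,T=None):
    m=camera_model(n); W=m['world_from_camera'] if n!='wrist' else T@m['T_tool_cam']
    d=W[:3,:3]@np.array([(uv[0]-m['cx'])/m['fx'],-(uv[1]-m['cy'])/m['fy'],-1]); return W[:3,3],d/np.linalg.norm(d)
def tri(*rs):
    A=sum(np.eye(3)-np.outer(d,d) for o,d in rs); b=sum((np.eye(3)-np.outer(d,d))@o for o,d in rs)
    p=np.linalg.solve(A,b); return p,[np.linalg.norm(np.cross(p-o,d)) for o,d in rs]
def plane(r,z): o,d=r; return o+d*(z-o[2])/d[2]
def proj(n,p,T=None):
    m=camera_model(n); W=m['world_from_camera'] if n!='wrist' else T@m['T_tool_cam']
    c=np.linalg.inv(W)@np.append(p,1); return m['cx']+m['fx']*c[0]/-c[2], m['cy']-m['fy']*c[1]/-c[2]
def mask(im,lo,hi,roi=None):
    k=cv2.inRange(cv2.cvtColor(im,cv2.COLOR_BGR2HSV),lo,hi)
    if roi: z=np.zeros_like(k); x0,y0,x1,y1=roi; z[y0:y1,x0:x1]=k[y0:y1,x0:x1]; k=z
    return k
def big(k): return max(cv2.findContours(k,cv2.RETR_EXTERNAL,cv2.CHAIN_APPROX_NONE)[0],key=cv2.contourArea)
E
python3 - <<'E'
from h import *
a=cv2.imread('pics/scene0.png'); b=cv2.imread('pics/side0.png')
def cen(c): x=cv2.fitEllipse(c); return x
ra=big(mask(a,(100,100,40),(130,255,255),(320,255,360,295))); rb=big(mask(b,(100,60,30),(130,255,255),(330,205,360,225)))
ea,eb=cen(ra),cen(rb); print(ea,eb); print('ring',tri(ray('scene',ea[0]),ray('side',eb[0])))
oa=big(mask(a,(3,200,120),(16,255,255),(215,190,240,226))); ob=big(mask(b,(3,200,120),(18,255,255),(355,248,382,296)))
for n,o in(('sc',oa),('si',ob)): print(n,cv2.boundingRect(o),cv2.minAreaRect(o),cv2.contourArea(o))
M=lambda o:(lambda m:(m['m10']/m['m00'],m['m01']/m['m00']))(cv2.moments(o))
print('meter',M(oa),M(ob),tri(ray('scene',M(oa)),ray('side',M(ob))))
cv2.imwrite('pics/c1.png',np.hstack([cv2.resize(a[180:340,200:400],(800,640))[:600,:], ])[:600,:800])
cv2.imwrite('pics/c2.png',cv2.resize(b[180:330,290:450],(640,600),interpolation=cv2.INTER_CUBIC))
E
```

```text
((339.1759948730469, 273.6831359863281), (14.964805603027344, 18.437503814697266), 76.71328735351562) ((351.0, 217.06321716308594), (1.4569991827011108, 2.426848888397217), 40.695743560791016)
ring (array([ 494.11536106, -107.36671085,   76.56621521]), [np.float64(6.835091916331408), np.float64(6.835091916331486)])Traceback (most recent call last):
  File "<stdin>", line 6, in <module>
  File "h.py", line 20, in big
    def big(k): return max(cv2.findContours(k,cv2.RETR_EXTERNAL,cv2.CHAIN_APPROX_NONE)[0],key=cv2.contourArea)
                       ~~~^^^^^^^^^^^^^^^^^^^^^^^^^^^^^^^^^^^^^^^^^^^^^^^^^^^^^^^^^^^^^^^^^^^^^^^^^^^^^^^^^^^^
ValueError: max() iterable argument is empty
```

```bash
python3 - <<'E'
from h import *
a=cv2.imread('pics/scene0.png'); b=cv2.imread('pics/side0.png')
print(cv2.cvtColor(a,cv2.COLOR_BGR2HSV)[[200,205,212],[228,228,230]],cv2.cvtColor(b,cv2.COLOR_BGR2HSV)[[258,265,280],[369,369,368]])
k=mask(b,(90,20,20),(150,255,255),(325,203,365,228)); ys,xs=np.nonzero(k); print('ringside',xs.min(),xs.max(),ys.min(),ys.max(),xs.mean(),ys.mean())
M=lambda o:(lambda m:(m['m10']/m['m00'],m['m01']/m['m00']))(cv2.moments(o))
oa=big(mask(a,(3,160,60),(14,255,255),(215,190,241,226))); ob=big(mask(b,(3,200,60),(14,255,255),(355,248,382,296)))
for n,o in(('sc',oa),('si',ob)): print(n,cv2.boundingRect(o),cv2.contourArea(o))
print('meter',M(oa),M(ob),tri(ray('scene',M(oa)),ray('side',M(ob))))
cv2.imwrite('pics/c12.png',np.hstack([cv2.resize(a[190:340,210:400],(480,380)),cv2.resize(b[190:330,300:415],(312,380))]))
E
```

```text
[[ 11 192 214]
 [ 11 192 174]
 [ 11 193 173]] [[ 21 239 255]
 [ 14 242 153]
 [ 13 225 151]]
ringside 339 352 213 218 345.84 215.28
sc (215, 195, 26, 31) 466.0
si (359, 258, 18, 33) 401.5
meter (228.3934191702432, 212.7392703862661) (367.6359485263594, 273.6874221668742) (array([576.81498235, 197.1432868 ,  95.88559777]), [np.float64(0.021087365622908395), np.float64(0.02108736562272561)])
```

View pics/c12.png

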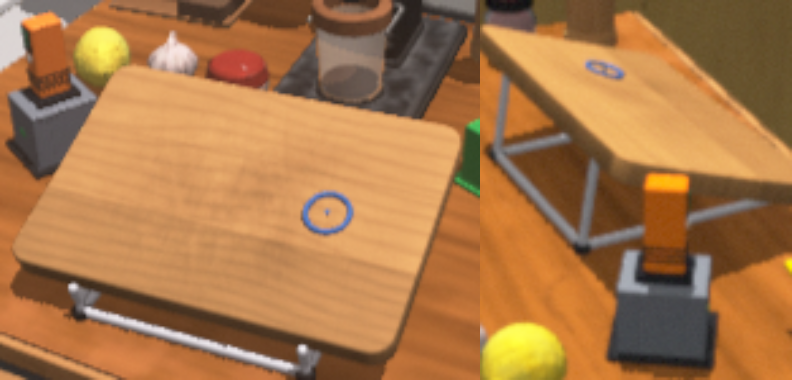

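Left crop: the board corners are at scene pixels (257,216), (392,241), (362,330) and (216,291). Right crop: the dock stands clear beside the board.

```bash
python3 - <<'E'
from h import *
p,e=tri(ray('scene',(339.6,274)),ray('side',(345.84,215.28))); print('ring',p,e)
C=[(257.5,216.5),(392,241),(362.5,330.5),(216,291)]
psi=-0.3
for i in range(30):
    n=np.array([-np.sin(np.radians(20))*np.cos(psi),-np.sin(np.radians(20))*np.sin(psi),np.cos(np.radians(20))])
    Q=[]
    for c in C:
        o,d=ray('scene',c); Q.append(o+d*(n@(p-o))/(n@d))
    Q=np.array(Q); v=(Q[0]-Q[1])+(Q[3]-Q[2]); psi=np.arctan2(-v[0],v[1])
print('yaw',psi,n); print(Q.round(),[np.linalg.norm(Q[i]-Q[(i+1)%4]) for i in range(4)],'center',Q.mean(0))
y=np.array([-np.sin(psi),np.cos(psi),0]); x=np.cross(y,n); print('ring in board',[(p-Q.mean(0))@x,(p-Q.mean(0))@y])
u=(Q[0]-Q[3])+(Q[1]-Q[2]); u/=np.linalg.norm(u); print('upslope',u,'slope',np.degrees(np.arcsin(u[2])),'yaw2',np.arctan2(u[1],u[0]))
for nm in('marmalade',):pass
s=sense(); print(s['eef_pos'])
T=pose(s); print(T[:3,:3].round(3)); print('yaw of tool y', np.degrees(np.arctan2(T[1,1],T[0,1])))
print(proj('wrist',np.array([577,197,96.]),T))
E
```

```text
ring [ 500.98026244 -110.3821963    77.26167041] [np.float64(0.4971088922066191), np.float64(0.4971088922064829)]
yaw 0.09414638568138808 [-0.34050551 -0.03215241  0.93969262]
[[ 570.  114.  110.]
 [ 600. -175.  111.]
 [ 416. -193.   44.]
 [ 392.   94.   45.]] [np.float64(290.1088018676199), np.float64(196.1409677241254), np.float64(287.55547580764403), np.float64(190.55941720919)] center [494.63582685 -40.13660893  77.3662258 ]
ring in board [np.float64(-0.3056995193238984), np.float64(-70.53092858141366)]
upslope [0.93459192 0.09783051 0.34200458] slope 19.999051255304238 yaw2 0.10429741699435059
[196.48146346 486.65629822 230.87265935]
[[-0.927  0.374 -0.001]
 [ 0.374  0.927 -0.001]
 [ 0.    -0.001 -1.   ]]
yaw of tool y 68.01204551362062
(np.float64(207.78541744515542), np.float64(613.1071741538299))
```

View pics/wrist0.png

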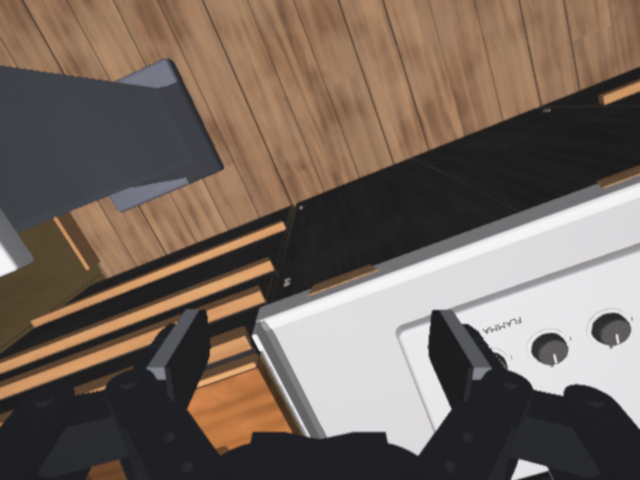

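The wrist sees only the hob and fingers so far. Next I hover over the meter.

```bash
python3 -m crank '[[[-1,-0.27,0,0,0,0,60],[-1,-0.27,0,0,0,0,60],[-1,-0.27,0,0,0,0,60],[-1,-0.27,0,0,0,0,60],[-1,-0.27,0,0,0,0,60],[-1,-0.27,0,0,0,0,60],[-1,-0.27,0,0,0,0,60],[-1,-0.27,0,0,0,0,60]]]' 40
python3 -m crank '[[[-1,-0.27,0,0,0,0,60],[-1,-0.27,0,0,0,0,60],[-1,-0.27,0,0,0,0,60],[-1,-0.27,0,0,0,0,60],[-1,-0.27,0,0,0,0,60],[-1,-0.27,0,0,0,0,60],[-0.8,-0.27,0,0,0,0,60],[0,0,0,0,0,0,60]]]'
python3 - <<'E'
from h import *
s=sense(); T=pose(s); im=capture('wrist'); cv2.imwrite('pics/w1.png',im); print(s['time_s'],T.round(3),proj('wrist',np.array([577,197,96.]),T))
E
```

```text
time_s: 0.95
eef_pos: [362.5, 361.1, 231.1]
ee_rot: [-0.0, 0.191, 0.982, -0.0]
force: [0.7, -0.1, -0.7]
grip_width: 0.701
grip_force: 0.0
time_s: 1.75
eef_pos: [503.1, 252.8, 230.6]
ee_rot: [-0.0, 0.192, 0.981, -0.0]
force: [-0.1, 0.9, 0.3]
grip_width: 0.705
grip_force: 0.0
1.75 [[-9.26000e-01  3.77000e-01 -1.00000e-03  5.03082e+02]
 [ 3.77000e-01  9.26000e-01 -1.00000e-03  2.52788e+02]
 [ 0.00000e+00 -1.00000e-03 -1.00000e+00  2.30649e+02]
 [ 0.00000e+00  0.00000e+00  0.00000e+00  1.00000e+00]] (np.float64(290.14630252597135), np.float64(326.53401829706934))
```

View pics/w1.png

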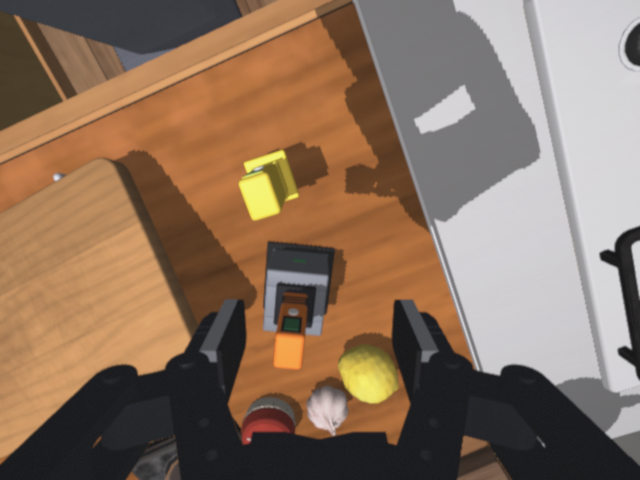

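The wrist view shows the meter's bright orange top face at about (289,352), with the display towards the robot. The dock is nearly aligned with the image axes. The board is on the left, and the lemon is on the right at (368,373).

```bash
python3 - <<'E'
from h import *
s=sense(); T=pose(s); im=cv2.imread('pics/w1.png')
k=mask(im,(8,150,200),(22,255,255),(262,320,315,380)); c=big(k); r=cv2.minAreaRect(c); print(r)
def yaw(pts,z):
    P=np.array([plane(ray('wrist',q,T),z) for q in pts]); e=[P[(i+1)%4]-P[i] for i in range(4)]
    print(P.mean(0).round(1),[(round(np.linalg.norm(v),1),round(np.degrees(np.arctan2(v[1],v[0])),1)) for v in e])
    return P
yaw(cv2.boxPoints(r),133)
# grey rim of dock
k=mask(im,(90,10,90),(140,110,200),(250,235,340,345)); c=cv2.convexHull(big(k)); a=cv2.approxPolyDP(c,4,True)[:,0]; print(a.tolist())
r=cv2.minAreaRect(c);print(r); yaw(cv2.boxPoints(r),58)
print('tool y ang',np.degrees(np.arctan2(T[1,1],T[0,1])))
print(cv2.cvtColor(im,cv2.COLOR_BGR2HSV)[[280,350,290],[275,290,320]])
E
```

```text
((288.0492248535156, 351.458984375), (28.609294891357422, 33.86036682128906), 5.194429397583008)
[575.2 199.7 133. ] [(np.float64(29.2), np.float64(151.4)), (np.float64(20.7), np.float64(62.0)), (np.float64(29.2), np.float64(-27.3)), (np.float64(21.4), np.float64(-118.2))]
[[327, 275], [324, 289], [275, 329], [264, 328], [268, 269]]
((295.0126647949219, 300.82232666015625), (61.41495895385742, 60.488746643066406), 4.085616588592529)
[574.  200.9  58. ] [(np.float64(62.1), np.float64(151.7)), (np.float64(55.1), np.float64(63.5)), (np.float64(62.4), np.float64(-25.4)), (np.float64(58.2), np.float64(-116.7))]
tool y ang 67.91945826450603
[[114  23 170]
 [ 16 175 245]
 [116  20  89]]
```

```bash
python3 -m crank '[[[-0.87,-0.22,0,0,0,0,60],[-0.87,-0.22,0,0,0,0,60],[-0.87,-0.22,0,0,0,0,60],[-0.87,-0.22,0,0,0,0,60],[0,0,0,0,0,0.6,60],[0,0,0.5,0,0,0,60],[0,0,0.5,0,0,0,60],[0,0,0,0,0,0,60]]]'
python3 - <<'E'
from h import *
s=sense(); T=pose(s); print(T.round(3)); im=capture('wrist'); cv2.imwrite('pics/w2.png',im)
k=mask(im,(8,150,200),(22,255,255),(230,150,400,400)); c=big(k); r=cv2.minAreaRect(c); print(r)
P=np.array([plane(ray('wrist',q,T),133) for q in cv2.boxPoints(r)]); print(P.mean(0)); d=np.array([575.3,199.4,84])-T[:3,3]; print(T[:3,:3].T@d)
print([(np.linalg.norm(v),np.degrees(np.arctan2(v[1],v[0]))) for v in np.roll(P,-1,0)-P]); print(np.degrees(np.arctan2(T[1,1],T[0,1])))
E
```

```text
time_s: 2.6
eef_pos: [572.7, 201.9, 203.7]
ee_rot: [-0.002, 0.23, 0.973, -0.001]
force: [-0.3, 0.6, -0.8]
grip_width: 0.705
grip_force: 0.0
[[-8.94000e-01  4.49000e-01 -4.00000e-03  5.72700e+02]
 [ 4.49000e-01  8.94000e-01 -1.00000e-03  2.01920e+02]
 [ 4.00000e-03 -3.00000e-03 -1.00000e+00  2.03688e+02]
 [ 0.00000e+00  0.00000e+00  0.00000e+00  1.00000e+00]]
((295.674560546875, 283.1630859375), (38.691646575927734, 87.7253189086914), 65.43283081054688)
[584.11498765 179.80844875 133.        ]
[ -3.90129423  -0.78362277 119.67645971]
[(np.float64(54.380159596073256), np.float64(89.35569314453176)), (np.float64(25.001310897149384), np.float64(-2.987864035246967)), (np.float64(56.16988798804434), np.float64(-89.77340792343689)), (np.float64(25.986047922728194), np.float64(173.15768584132948))]
63.34799527927059
```

```bash
python3 - <<'E'
from h import *
T=pose(sense()); im=cv2.imread('pics/w2.png'); print(proj('wrist',np.array([575,199.5,133]),T))
k=mask(im,(13,150,225),(20,255,255),(270,180,380,360)); c=big(k); r=cv2.minAreaRect(c); print(r)
P=np.array([plane(ray('wrist',q,T),133) for q in cv2.boxPoints(r)]); print(P.mean(0))
print([(np.linalg.norm(v),np.degrees(np.arctan2(v[1],v[0]))) for v in np.roll(P,-1,0)-P])
E
```

```text
(np.float64(316.6407812706914), np.float64(256.1934335271841))
((316.5, 269.5), (33.0, 27.0), 0.0)
[582.81579411 195.45966193 133.        ]
[(np.float64(17.848999922507808), np.float64(152.4520694191281)), (np.float64(19.90935430246403), np.float64(63.36515101849896)), (np.float64(17.84453134933042), np.float64(-26.006934047649445)), (np.float64(20.38934676077366), np.float64(-116.62564961867157))]
```

View pics/w2.png

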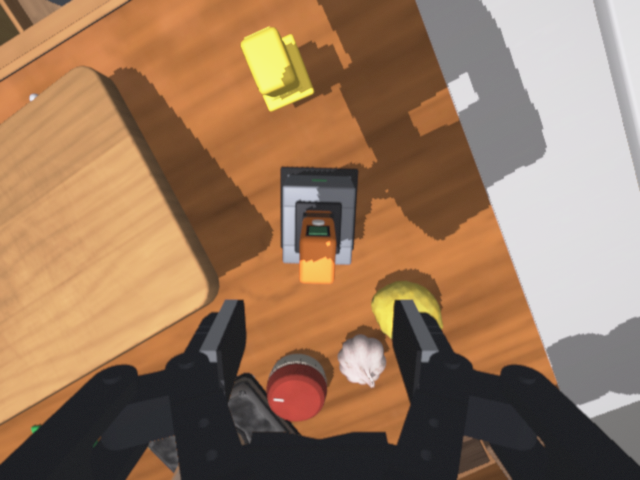

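Tool yaw agrees with the meter, whose top face is at about (316,265). I descend and grip.

```bash
python3 -m crank '[[[-0.18,-0.04,0.8,0,0,0,60],[0,0,0.9,0,0,0,60],[0,0,0.9,0,0,0,60],[0,0,0.9,0,0,0,60],[0,0,0.9,0,0,0,60],[0,0,0.4,0,0,0,60],[0,0,0,0,0,0,60],[0,0,0,0,0,0,10]]]' 40
python3 -m crank '[[[0,0,0,0,0,0,10],[0,0,0,0,0,0,10],[0,0,0,0,0,0,10],[0,0,0,0,0,0,10],[0,0,0,0,0,0,10],[0,0,0,0,0,0,10],[0,0,0,0,0,0,10],[0,0,0,0,0,0,10]]]' 40
```

```text
time_s: 3.45
eef_pos: [578.2, 198.7, 87.4]
ee_rot: [0.001, 0.231, 0.973, 0.0]
force: [0.3, 0.3, -0.0]
grip_width: 0.547
grip_force: 0.0
time_s: 4.25
eef_pos: [578.3, 198.6, 87.4]
ee_rot: [0.001, 0.232, 0.973, 0.0]
force: [-1.3, 0.4, 6.6]
grip_width: 0.247
grip_force: 43.7
```

```bash
python3 -m crank '[[[0,0,-0.5,0,0,0,10],[0,0,-0.6,0,0,0,10],[0,0,-0.6,0,0,0,10],[0,0,-0.8,0,0,0,10],[0,0,-0.8,0,0,0,10],[0,0,-0.8,0,0,0,10],[0,0,-0.8,0,0,0,10],[0,0,0,0,0,0,10]]]' 60
python3 - <<'E'
from h import *
s=sense();T=pose(s); print(T.round(3),s['grip_width'],s['grip_force'])
cv2.imwrite('pics/s2.png',capture('side')); 
n=np.array([-0.3405,-0.034,0.9397]);n/=np.linalg.norm(n)
print('rotvec world to align tool z to -n:',np.cross(T[:3,2],-n), 'tool:',np.degrees(T[:3,:3].T@np.cross(T[:3,2],-n)))
E
```

```text
time_s: 5.05
eef_pos: [578.7, 198.6, 212.0]
ee_rot: [0.002, 0.232, 0.973, 0.001]
force: [0.6, -0.0, -1.2]
grip_width: 0.253
grip_force: 59.0
[[-8.93000e-01  4.51000e-01  5.00000e-03  5.78655e+02]
 [ 4.51000e-01  8.93000e-01  1.00000e-03  1.98642e+02]
 [-4.00000e-03  3.00000e-03 -1.00000e+00  2.11982e+02]
 [ 0.00000e+00  0.00000e+00  0.00000e+00  1.00000e+00]] 0.2529966237944874 58.97168755531311
rotvec world to align tool z to -n: [ 3.33708804e-02 -3.35579610e-01 -4.99329176e-05] tool: [-1.03714019e+01 -1.63027207e+01 -1.92113207e-18]
```

```bash
python3 -c "
from h import *
print(plane(ray('scene',(450,380)),0),plane(ray('scene',(470,315)),0))"
python3 -m crank '[[[-0.11,-0.94,0,0,0,0,10],[-0.11,-0.94,0,0,0,0,10],[-0.11,-0.94,0,0,0,0,10],[-0.11,-0.94,0,0,0,0,10],[-0.11,-0.94,0,0,0,0,10],[-0.11,-0.94,0,0,0,0,10],[-0.11,-0.94,0,0,0,0,10],[-0.11,-0.94,0,0,0,0,10]]]'
```

```text
[ 417.19052124 -344.73115429    0.        ] [ 585.99810262 -342.61960874    0.        ]
time_s: 5.9
eef_pos: [511.6, 20.0, 207.5]
ee_rot: [-0.001, 0.232, 0.973, -0.0]
force: [-0.1, -0.3, -0.6]
grip_width: 0.248
grip_force: 59.0
```

```bash
python3 -m crank '[[[-0.11,-0.94,-0.1,0,0,0,10],[-0.11,-0.94,0,0,0,0,10],[-0.11,-0.94,0,0,0,0,10],[-0.11,-0.94,0,0,0,0,10],[-0.11,-0.94,0,0,0,0,10],[-0.11,-0.6,0,0,0,0,10],[0,0,0,0,0,0,10],[0,0,0,-0.3,-0.5,0,10]]]'
python3 -m crank '[[[0,0,0,-0.33,-0.51,0,10],[0,0,0,-0.33,-0.51,0,10],[0,0,0,-0.33,-0.51,0,10],[0,0,0,0,0,0,10],[0,0,0,0,0,0,10],[0,0,0,0,0,0,10],[0,0,0,0,0,0,10],[0,0,0,0,0,0,10]]]'
cat > g.py <<'E'
from h import *
s=sense();T=pose(s); print(s['time_s'],T.round(3),s['grip_width'],s['force'])
n=np.array([-0.3405,-0.034,0.9397]);n/=np.linalg.norm(n); p=np.array([501,-110.4,77.3])
print('tilt corr units',np.degrees(T[:3,:3].T@np.cross(T[:3,2],-n))/8)
tip=T[:3,3]+T[:3,2]*75.4; print('tip',tip,'needed units',T[:3,:3].T@(p-tip)/25,'gap mm',(tip-p)@n)
E
python3 - <<'E'
from g import *
for n in('scene','side'):
    cv2.imwrite(f'pics/{n}3.png',capture(n)); print(n,'tip',proj(n,tip),'ring',proj(n,p))
a=cv2.imread('pics/scene3.png');b=cv2.imread('pics/side3.png')
u,v=map(int,proj('scene',tip)); x,y=map(int,proj('side',tip))
print(u,v,x,y); A=a[v-90:v+60,u-75:u+75]; B=b[y-80:y+40,x-60:x+60]
cv2.imwrite('pics/c3.png',np.hstack([cv2.resize(A,(400,400),interpolation=2),cv2.resize(B,(400,400),interpolation=2)]))
E
```

```text
time_s: 6.7
eef_pos: [468.1, -104.7, 210.3]
ee_rot: [0.039, 0.232, 0.972, 0.013]
force: [-0.3, 0.6, -1.3]
grip_width: 0.248
grip_force: 59.2
time_s: 7.5
eef_pos: [467.9, -104.8, 211.2]
ee_rot: [0.158, 0.228, 0.959, 0.055]
force: [0.5, 0.5, -1.9]
grip_width: 0.25
grip_force: 59.2
7.5 [[-8.46000e-01  4.20000e-01  3.27000e-01  4.67930e+02]
 [ 4.55000e-01  8.90000e-01  3.30000e-02 -1.04833e+02]
 [-2.78000e-01  1.77000e-01 -9.44000e-01  2.11191e+02]
 [ 0.00000e+00  0.00000e+00  0.00000e+00  1.00000e+00]] 0.24986570135548772 [ 0.52933934  0.54328643 -1.91852948]
tilt corr units [-5.38003525e-02 -8.54824388e-02 -1.60485488e-17]
tip [ 492.60495353 -102.36393931  139.98598418] needed units [ 0.26549542 -0.58753547  2.46731728] gap mm 61.487238114485606
scene tip (np.float64(333.4764028002881), np.float64(246.89917134657102)) ring (np.float64(339.4080077500495), np.float64(274.1547997103869))
side tip (np.float64(350.18942627016133), np.float64(192.09426947107272)) ring (np.float64(345.66479298209043), np.float64(215.14771741987425))
333 246 350 192
```

View pics/c3.png

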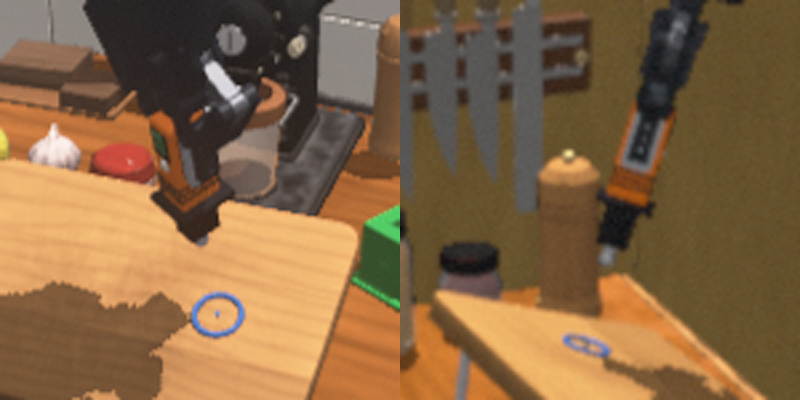

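The tip sits at scene (334,246) and side (352,190), within about 2 px of the prediction, so the grip hasn't slipped. I approach to about 9 mm.

```bash
python3 -m crank '[[[0.26,-0.59,0,-0.05,-0.085,0,10],[0,0,0.5,0,0,0,10],[0,0,0.5,0,0,0,10],[0,0,0.5,0,0,0,10],[0,0,0.4,0,0,0,10],[0,0,0.2,0,0,0,10],[0,0,0,0,0,0,10],[0,0,0,0,0,0,10]]]'
python3 - <<'E'
from g import *
for n in('scene','side'):
    cv2.imwrite(f'pics/{n}4.png',capture(n)); print(n,'tip',proj(n,tip),'ring',proj(n,p))
fs=[]
for i in range(6): capture('side'); fs.append(sense()['force'])
print(np.mean(fs,0),np.std(fs,0))
a=cv2.imread('pics/scene4.png');b=cv2.imread('pics/side4.png')
A=a[214:304,294:384]; B=b[170:230,315:375]
cv2.imwrite('pics/c4.png',np.hstack([cv2.resize(A,(400,400),interpolation=2),cv2.resize(B,(400,400),interpolation=2)]))
E
```

```text
time_s: 8.4
eef_pos: [474.0, -113.5, 157.9]
ee_rot: [0.165, 0.228, 0.958, 0.056]
force: [0.0, -0.7, -2.0]
grip_width: 0.249
grip_force: 59.3
8.4 [[-8.42000e-01  4.18000e-01  3.41000e-01  4.73994e+02]
 [ 4.55000e-01  8.90000e-01  3.30000e-02 -1.13476e+02]
 [-2.90000e-01  1.83000e-01 -9.39000e-01  1.57896e+02]
 [ 0.00000e+00  0.00000e+00  0.00000e+00  1.00000e+00]] 0.24938923862630066 [ 0.01097993 -0.68003975 -2.02810653]
tilt corr units [-3.46086092e-03  8.09798665e-03 -1.69313052e-18]
tip [ 499.72276006 -110.98421717   87.06499905] needed units [ 0.0808164  -0.02939977  0.38513496] gap mm 9.630295973891355
scene tip (np.float64(339.43571648830596), np.float64(270.32501616617526)) ring (np.float64(339.4080077500495), np.float64(274.1547997103869))
side tip (np.float64(346.0679930992535), np.float64(211.34924522806477)) ring (np.float64(345.66479298209043), np.float64(215.14771741987425))
[-0.55543089 -0.38650297 -1.57926455] [0.35031235 0.49539703 0.48972894]
```

View pics/c4.png

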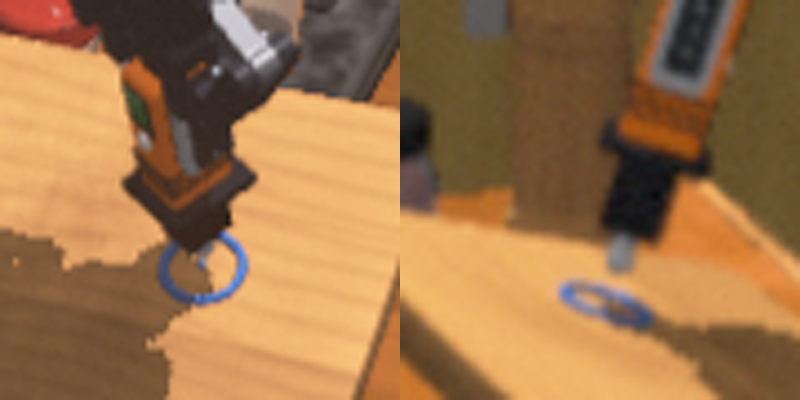

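Tip at side (348,210.5) and scene (340,273), with the ring centre just beyond. I check the lateral offset, then press in small steps.

```bash
python3 - <<'E'
from g import *
q,e=tri(ray('scene',(340.1,272.5)),ray('side',(348,210.5))); print(q,e,'lateral to ring (tool units)',T[:3,:3].T@(p-q)/25)
E
python3 -m crank '[[[0.06,-0.04,0.1,0,0,0,10],[0,0,0.1,0,0,0,10],[0,0,0.1,0,0,0,10],[0,0,0.1,0,0,0,10],[0,0,0.05,0,0,0,10],[0,0,0.05,0,0,0,10],[0,0,0,0,0,0,10],[0,0,0,0,0,0,10]]]'
python3 - <<'E'
from g import *
fs=[]
for i in range(8): capture('side'); fs.append(sense()['force'])
print(np.mean(fs,0),np.std(fs,0), (np.mean(fs,0)-[-.56,-.39,-1.58])@n)
E
```

```text
8.8 [[-8.42000e-01  4.18000e-01  3.41000e-01  4.73882e+02]
 [ 4.55000e-01  8.90000e-01  3.30000e-02 -1.13436e+02]
 [-2.90000e-01  1.83000e-01 -9.39000e-01  1.57690e+02]
 [ 0.00000e+00  0.00000e+00  0.00000e+00  1.00000e+00]] 0.251113642328516 [-0.23101812 -0.3399556  -1.02226152]
tilt corr units [-3.51012680e-03  6.97895945e-03 -4.40643820e-18]
tip [ 499.60079272 -110.93872124   86.8559149 ] needed units [ 0.07339309 -0.02745708  0.37889468] gap mm 9.47381297487353
[ 493.54122904 -114.79888626   87.07403631] [np.float64(0.49695893907526556), np.float64(0.4969589390753261)] lateral to ring (tool units) [-0.05780099  0.20969643  0.47487983]
time_s: 9.6
eef_pos: [476.5, -113.2, 145.3]
ee_rot: [0.164, 0.228, 0.958, 0.056]
force: [-1.1, 0.0, 0.2]
grip_width: 0.252
grip_force: 59.5
9.6 [[-8.42000e-01  4.18000e-01  3.41000e-01  4.76462e+02]
 [ 4.55000e-01  8.90000e-01  3.30000e-02 -1.13197e+02]
 [-2.89000e-01  1.83000e-01 -9.40000e-01  1.45278e+02]
 [ 0.00000e+00  0.00000e+00  0.00000e+00  1.00000e+00]] 0.25195561060147964 [-1.11526501  0.04045059  0.24016828]
tilt corr units [-3.34667557e-03  5.44218455e-03 -1.62176871e-17]
tip [ 502.16729162 -110.69144452   74.43912082] needed units [ 0.01150167  0.01181288 -0.12304304] gap mm -3.075718340057835
[-1.21591845 -0.0547572  -0.08297763] [0.31959813 0.56553251 0.46608987] 1.6185868017260427
```

```bash
python3 -m crank '[[[0,0,0.05,0,0,0,10],[0,0,0.05,0,0,0,10],[0,0,0.05,0,0,0,10],[0,0,0,0,0,0,10],[0,0,0,0,0,0,10],[0,0,0,0,0,0,10],[0,0,0,0,0,0,10],[0,0,0,0,0,0,10]]]'
python3 - <<'E'
from g import *
fs=[]
for i in range(12): b=capture('side'); fs.append(sense()['force'])
a=capture('scene')
print(np.mean(fs,0),np.std(fs,0), (np.mean(fs,0)-[-.56,-.39,-1.58])@n)
A=a[214:304,294:384]; B=b[170:230,315:375]
cv2.imwrite('pics/c5.png',np.hstack([cv2.resize(A,(400,400),interpolation=2),cv2.resize(B,(400,400),interpolation=2)]))
E
```

```text
time_s: 10.8
eef_pos: [477.8, -113.1, 141.7]
ee_rot: [0.165, 0.228, 0.958, 0.056]
force: [-2.0, -0.4, 1.1]
grip_width: 0.249
grip_force: 59.7
10.8 [[-8.42000e-01  4.18000e-01  3.41000e-01  4.77750e+02]
 [ 4.55000e-01  8.90000e-01  3.30000e-02 -1.13083e+02]
 [-2.89000e-01  1.83000e-01 -9.39000e-01  1.41723e+02]
 [ 0.00000e+00  0.00000e+00  0.00000e+00  1.00000e+00]] 0.24874964005156247 [-1.974467   -0.35577029  1.08684186]
tilt corr units [-3.31162367e-03  5.95949812e-03  4.68618267e-18]
tip [ 503.46054181 -110.57921995   70.88633603] needed units [ 0.01186394  0.0122247  -0.27434314] gap mm -6.8581872527051875
[-1.98374552  0.25040338  1.88067136] [0.48174903 0.47768527 0.63459589] 3.7147587137726337
```

View pics/c5.png

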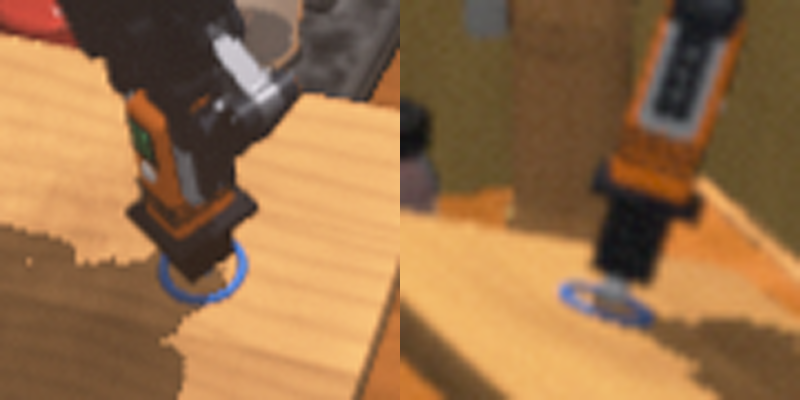

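The tip is inside the ring in both views, with the nose off the board. The measured force is about 3.7 N, which is about 5.5 to 7 mm of travel.

```bash
python3 -c "
from rig import *
print(finish_job())"
```

```text
the job is handed in; nothing more can be done
None
```

The job is handed in: the gripper is holding the meter still with its tip inside the blue ring, by my measurements square to the board, with the tip pushed roughly half way in (about 3.7 N); I got no verdict back.

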